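# Reset the tube loader and hold its pusher arm at the stop

### The job

Reset the tube loader so that it can find its zero: press the red mushroom button on the yellow stop box fully down and let it spring back up, then turn its head clockwise as far as it goes. After that, swing the loader's orange arm clockwise against its spring all the way to its stop at the red post, and finish while holding it there with the gripper: do not let go at the end. Leave the tube racks, jar, cup, tray, timer and pipettor where they are.

Things in the scene. Friction and masses are not known exactly. Their poses are not given: they have to be found in the camera images.
- stop_box: yellow stop box fixed to the table, 90 x 90 mm, 55 mm high, with a red mushroom button in the middle of its top. Origin: centre of its underside, on the table.
- stop_top (a point): centre of the top face of the red mushroom head, 90 mm above the table when up. The head is a round disc 40 mm across and 18 mm high on a black neck 22 mm across; 14 mm of neck show between box and head. Moves with the button and turns with the head.
- stop_press (a joint): how far the mushroom is pressed down, m: 0 up, 0.007 fully down. A spring pushes it back up (about 2 N at the top, 5 N fully down); it does not latch.
- stop_turn (a joint): how far the mushroom head is turned about its vertical axis, rad: grows clockwise seen from above, ends at a stop at 1.05; starts between 0 and 0.2. It turns with slight friction (about 0.03 N m) and stays where it is left.
- loader: tube loader fixed to the table: aluminium bed 240 x 220 x 12 mm, grey pivot body with an orange swing arm, behind it (local +x) a blue carrier of capped tubes, 114 mm high. Origin: on the arm's vertical pivot axis at table height; the bed spans 130 mm before (local -x, where the arm stands out) to 110 mm behind it. Posts 68 mm high mark the swing's ends: grey at rest, red at the stop.
- pusher: the orange swing arm: a bar 14 mm wide, from 60 to 74 mm above the table, standing out horizontally from the pivot along its own +x axis. Origin: on the pivot axis, 60 mm above the table. Near its end, 120 mm from the pivot axis, an upright black pin, 18 mm across, rises 50 mm above the bar.
- pin_top (a point): centre of the top of the black pin on the swing arm, 124 mm above the table, 120 mm from the pivot axis; moves with the arm.
- swing (a joint): angle of the swing arm about the pivot, rad: 0 at rest, grows clockwise seen from above, 1.2 at the stop (against the red post). At 0 the arm points 0.6 rad counterclockwise of the loader's local -x direction, at 1.2 0.6 rad clockwise of it. A spring always drives it back to 0: it takes about 2.5 N at the pin at 0 and 6 N at 1.2.
- tube_stand: little white foam stand, 56 x 56 x 35 mm, three capped tubes rising to 93 mm; 110 to 140 mm beyond the stop box. Bystander, loose. Origin: centre of its underside.
- mini_rack: small white foam rack, 56 x 78 x 35 mm, two plum-capped tubes rising to 93 mm; beyond the middle of the work area. Bystander, loose. Origin: centre of its underside.
- cup: empty blue plastic cup, 64 mm across, 60 mm high; left of the work area. Bystander, loose. Origin: centre of its underside.
- cap_tray: open grey tray, 90 x 70 x 25 mm; right of the work area. Bystander, loose. Origin: centre of its underside.
- timer: white bench timer, 60 x 70 x 25 mm; on the right, nearer the robot. Bystander, loose. Origin: centre of its underside.
- sample_jar: round specimen jar, 44 mm across, 55 mm high, yellow cap; on the table nearest the robot. Bystander, loose. Origin: centre of its underside.
- pipettor: grey hand pipettor lying on the left of the table, about 240 mm long, 26 mm thick. Bystander, loose. Origin: centre of its underside.
Mind the look-alikes: they are no part of the job. Of the things that look like the stop_box, the middle-sized one is meant.

How it is judged:
By the outcome, as a careful person would: the job done as asked, in the order asked, and still so for the second after the job is handed in, while the arm keeps its last pose, push and grip.
It also fails if it takes over 56 s, if anything falls off the work surface, if the arm or the gripper's body presses on something with over 40 N, if the wrist force passes 120 N, or if a joint passes its speed limit or range.

### The arm

A 6-joint arm with a two-finger parallel gripper is mounted at the origin on the work surface. World frame = base frame: x ahead of the robot, y to its left, z up, the work surface at z = 0. Lengths are in m, angles in degrees, forces in N, time in s.
With the tool pointing down it reaches from about 0.25 to 0.725 m from the base axis. Payload 9.7 kg.
Tool frame: the origin (TCP) lies midway between the tips of the shut fingers; the grasp point (between the pads) lies 19 mm behind it; z points along the fingers, y is the line along which they close (so a half turn about z gives the same grasp; the last joint's range is limited). The gripper opens to 85 mm and grips with 20 to 120 N. Pads are 22 mm wide; open, the fingers measure 114 mm over their backs; the gripper's body (76 mm by 85 mm) begins 54 mm behind the grasp point. The pads swing forward as they close: fully open they stand 13 mm farther back than shut.
Start: joints at [75.688, 4.979, 10.078, 95.1, 0, 90], TCP at [0.136, 0.533, 0.231] pointing down, gripper open.
Joint ranges: [-179.16, 179.16], [-48.56, 103.87], [-65.8, 70.77], [-126.05, 130.52], [-82.76, 87.17], [-180, 180]. Speed limits (degrees/s): [127.2, 127.2, 147.25, 180, 180, 180].

### API

Orientations are given as [roll, pitch, yaw] about the fixed x, y, z axes, in that order (R = Rz(yaw) Ry(pitch) Rx(roll)).
In Python, from workcell import * gives the robot as it stands.
- The arm moves only by the tool servo_tool, never from a script. Its argument "moves" is a list of rows, each a list of 4 numbers: the shift along the world's x, y, z in fractions of the full range, 1 being 1 m, then the turn about the world's z in shares of 180 degrees (1.0 is 180 degrees). A call has 1 to 20 rows; each row is the pose to reach, as a shift and turn from the pose commanded when the call began; what a row does not reach only later rows make up. A row lasts 1/12 s, in which the tool goes at most 41.7 mm and 7.16 degrees, less where a joint would pass 70% of its speed; a pose out of reach is approached as far as the arm can. Shift and turn numbers lie between -1 and 1, and a call with a number outside is refused. A call with a gripper value outside its range is refused whole. "claw" is the closure, from 0 (fully open) to 1 (shut), set as the call begins (left out, the last holds). The fingers move at their own pace and stop on an object; "force" is the grip in N (left out, the last holds). Time passes only in rows, so rows that repeat a pose let the fingers close. It gives the time, the measured TCP pose, the force, the opening and the grip force at its end, in the units of the state.
- get_obs(): the state, without advancing time (a new reading comes with each control period).
- camera(name): name is "side" or "top" or "wrist"; returns the picture (400x640x3 uint8, red, green, blue); there is no depth.
- get_calibration(name): a dict with "fx", "fy", "cx", "cy" (pixels), "rvec" (rotation vector, rad) and "tvec" (3), from world to camera coordinates, as OpenCV has them; the wrist camera has in their place "tool_from_camera" (4x4, takes a point from camera to tool coordinates, whose origin is the TCP and whose axes are the flange's). Camera axes: x right, y down, z forward; pixel columns grow to the right and rows downward; lengths in m; the calibration is good to about 2 mm. The wrist camera is an equidistant fisheye: a pixel r from the principal point sees the ray r / f radians off the axis. A picture is of the moment at which its call begins: read the wrist's pose just before it. get_calibration takes no time and is no camera call.
- job_done(): hands the job in; it is judged then, once.
The state is a dict: "time": time; "q": joint angles; "qd": joint speeds; "joint_efforts": joint torques, N m; "ee_pos": TCP position; "tcp_rot": TCP orientation; "wrist_force": force on the tool from outside, world axes, zero at the start; "torque": the same for the moment, N m; "opening": finger opening in m; "grasp_force": force on a finger pad.
Only numpy, scipy, OpenCV 4.12 (cv2) and the standard library are available. Lean on these libraries where they do the work, as an engineer would, in place of code of your own. Each camera call takes 0.05 s, during which the arm holds its last target. There are 200 camera calls.

## Working session

There is one attempt and no reset: what is moved stays moved. The work goes in short steps, Python scripts to look and compute and a tool call to move; the robot and the scene stay as the last step left them, time stands still between calls to the robot, and variables do not carry over. Pictures are saved under pics/ and viewed, at most 10 in all, crops included, and the job is handed in when it is done.

Besides the shell and the picture viewer there is one more tool, called after "Call:" in YAML: its name, and indented under it one key for each argument. servo_tool: Moves the arm, as the interface text tells. Its arguments: {"type":"object","properties":{"moves":{"type":"array","items":{"type":"array","items":{"type":"number"}}},"claw":{"type":"number"},"force":{"type":"number"}},"required":["moves"]}

```bash
mkdir -p pics; ls; python3 - <<'E'
from workcell import *
import cv2
o=get_obs();print(o)
for n in ["side","top"]:
    im=camera(n);cv2.imwrite(f"pics/{n}0.png",im[:,:,::-1]);print(get_calibration(n))
print(get_calibration("wrist"))
E
```

```text
pics
{'time': 0.0, 'q': array([7.56877967e+01, 5.01018334e+00, 1.00339589e+01, 9.50980640e+01,
       4.12070079e-04, 8.99989539e+01]), 'qd': array([-0.07293897,  0.02952654,  0.07337639,  0.01059307, -0.05700666,
       -0.0108138 ]), 'joint_efforts': array([-4.82177984e-04, -5.20396614e+01,  4.64801967e+01,  1.65039708e-02,
        4.77179674e-05, -4.76145843e-06]), 'ee_pos': array([0.13590601, 0.53271476, 0.23058742]), 'tcp_rot': array([-1.79925712e+02, -4.13426038e-04,  1.65688842e+02]), 'wrist_force': array([ 0.07478677, -1.15087137, -0.18352504]), 'torque': array([0.02834402, 0.0509676 , 0.00923576]), 'grasp_force': 0.0, 'opening': 0.08530070590569}
{'fx': 453.9250674170819, 'fy': 453.9250674170819, 'cx': 314.0568978839533, 'cy': 202.81604727243777, 'rvec': array([ 2.07092973, -0.62796661,  0.37203399]), 'tvec': array([-0.45526333,  0.26658671,  1.0692877 ])}
{'fx': 411.37462336471947, 'fy': 411.37462336471947, 'cx': 316.76292272617286, 'cy': 202.78347650649053, 'rvec': array([ 2.11494305, -2.14529157,  0.15617019]), 'tvec': array([0.01552081, 0.56046516, 1.27751746])}
{'fx': 309.70691628693146, 'fy': 309.70691628693146, 'cx': 318.39118132588163, 'cy': 200.1602920715873, 'tool_from_camera': array([[-2.38675725e-04, -9.63812137e-01, -2.66582270e-01,
         6.86330321e-02],
       [ 9.99999898e-01, -1.28136821e-04, -4.32046277e-04,
        -4.60922295e-04],
       [ 3.82252441e-04, -2.66582347e-01,  9.63812070e-01,
        -1.41716774e-01],
       [ 0.00000000e+00,  0.00000000e+00,  0.00000000e+00,
         1.00000000e+00]])}
```

View pics/side0.png

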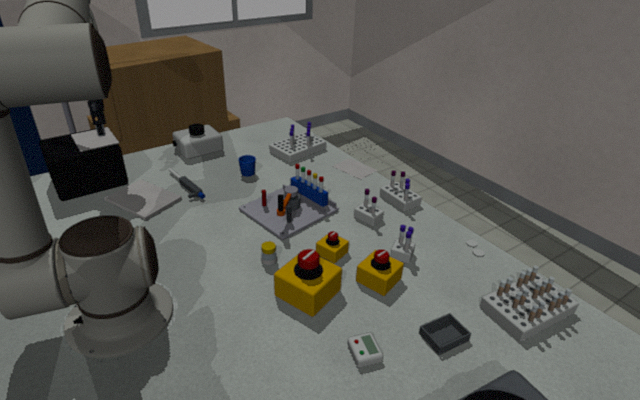

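View pics/top0.png

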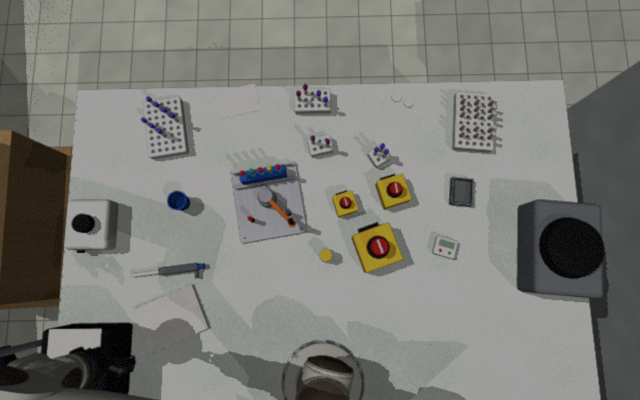

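The pictures show three stop-box look-alikes:

| Box | Top pixel | Side pixel |
|---|---|---|
| small | (345,203) | (333,245) |
| middle | (394,190) | (381,267) |
| large | (378,247) | (308,275) |

I choose the middle one. The loader is at top (268,203): the orange arm points lower right with its pin near (291,222), and the red post is near (251,218).

```bash
cat > h.py <<'E'
import numpy as np, cv2
from workcell import *
def cam(n):
    c=get_calibration(n);R=cv2.Rodrigues(c["rvec"])[0]
    return c,R,-R.T@c["tvec"]
def ray(n,uv):
    c,R,C=cam(n);d=R.T@np.array([(uv[0]-c["cx"])/c["fx"],(uv[1]-c["cy"])/c["fy"],1]);return C,d/np.linalg.norm(d)
def plane(n,uv,z):
    C,d=ray(n,uv);return C+d*(z-C[2])/d[2]
def tri(a,b):
    (C,d),(E,e)=ray("top",a),ray("side",b)
    s=np.linalg.lstsq(np.c_[d,-e],E-C,rcond=None)[0]
    p,q=C+s[0]*d,E+s[1]*e;return (p+q)/2,np.linalg.norm(p-q)
def proj(n,p):
    c,R,_=cam(n);v=R@np.array(p)+c["tvec"];return np.array([c["fx"]*v[0]/v[2]+c["cx"],c["fy"]*v[1]/v[2]+c["cy"]])
def blobs(im,lo,hi,amin=8):
    h=cv2.cvtColor(im,cv2.COLOR_RGB2HSV);m=cv2.inRange(h,np.array(lo),np.array(hi))
    if lo[0]==0 and hi[0]<=8: m|=cv2.inRange(h,np.array([172,lo[1],lo[2]]),np.array([180,255,255]))
    n,l,s,c=cv2.connectedComponentsWithStats(m)
    return [(c[i].round(1),s[i]) for i in range(1,n) if s[i][4]>=amin]
E
python3 - <<'E'
from h import *
for n in("side","top"):
    im=cv2.imread(f"pics/{n}0.png")[:,:,::-1].copy()
    print(n)
    for k,lo,hi in(("red",(0,140,60),(7,255,255)),("yellow",(18,140,70),(32,255,255)),("orange",(8,150,80),(17,255,255))):
        for c,s in blobs(im,lo,hi): print(k,c,s)
a=cv2.imread("pics/top0.png");b=cv2.imread("pics/side0.png")
A=cv2.resize(a[140:280,220:420],(800,560),interpolation=cv2.INTER_CUBIC)
B=cv2.resize(b[150:300,230:430],(800,600),interpolation=cv2.INTER_CUBIC)
cv2.imwrite("pics/topc.png",A);cv2.imwrite("pics/sidec.png",B)
E
```

```text
side
red [296.8 166. ] [296 164   3   5  13]
red [308.5 172.1] [307 170   4   5  15]
red [320.7 178.8] [319 177   4   5  14]
red [263.2 192.6] [262 190   4   8  14]
red [332.2 235.8] [328 232  10   8  53]
red [307.9 259.3] [298 250  21  19 269]
red [381.4 256.4] [375 250  14  13 117]
red [356. 341.] [355 340   3   3   9]
yellow [183.4  50.8] [182  48   4   6   9]
yellow [314.6 175.1] [313 173   4   5  17]
yellow [312.  279.3] [ 274  235   74   82 2895]
yellow [267.9 247.3] [262 242  14  12 136]
yellow [378.8 274.8] [ 356  250   48   46 1113]
orange [286.4 198.7] [284 193   7  14  48]
orange [279.2 213. ] [277 209   6   7  25]
top
red [277.6 166.4] [276 165   4   4  15]
red [259.6 169.4] [258 168   4   4  15]
red [241.9 172.5] [240 171   5   4  15]
red [394.9 188.3] [389 183  13  11  90]
red [343.  202.3] [341 198   6   9  27]
red [348.  201.1] [346 198   5   8  21]
red [249.8 218.3] [248 217   5   4  15]
red [379.  246.2] [370 238  19  17 209]
yellow [268.5 167.9] [267 166   4   5  15]
yellow [392.4 191.1] [376 174  35  35 632]
yellow [344.8 203.4] [333 191  25  26 342]
yellow [376.3 247.4] [ 352  223   51   49 1200]
yellow [325.4 254.7] [320 249  12  12 114]
orange [278.8 209.4] [269 200  20  20 106]
orange [292.3 223.3] [289 219   7   8  15]
```

View pics/topc.png

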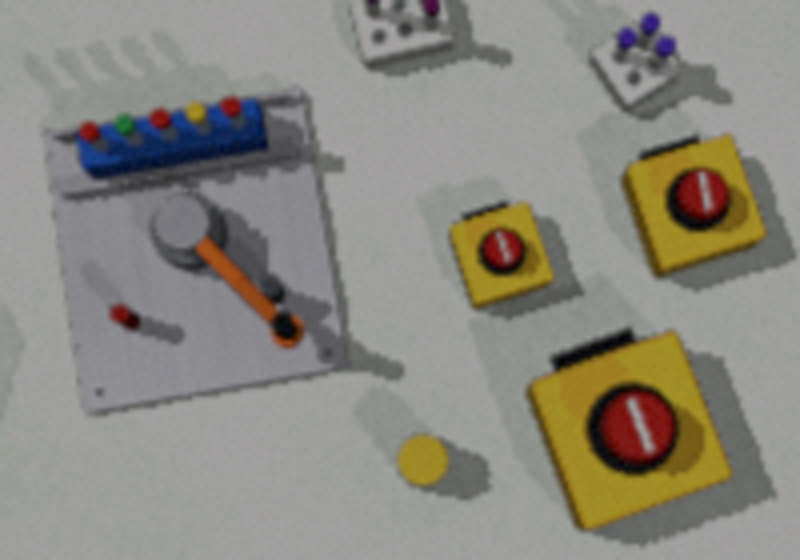

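View pics/sidec.png

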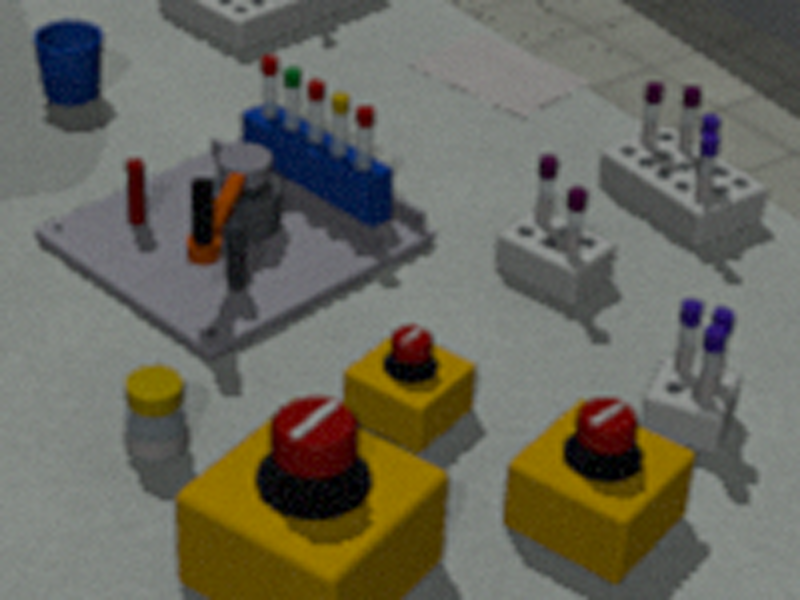

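The crops confirm it. The middle box has its head at topc (700,197) and sidec (608,413), with the tube stand just beyond it. The pin top is at topc (284,324) and sidec (203,182), and the red post at topc (124,314) and sidec (136,163).

```bash
python3 - <<'E'
from h import *
T=lambda u,v:((u+.5)/4-.5+220,(v+.5)/4-.5+140)
S=lambda u,v:((u+.5)/4-.5+230,(v+.5)/4-.5+150)
for n,a,b in(("head",(700,197),(608,413)),("pin",(284,322),(203,182)),("redpost",(120,312),(136,163)),("pivot",(183,219),(245,155)),("big",(640,425),(315,415)),("jar",(423,460),(155,385))):
    p,e=tri(T(*a),S(*b));print(n,p.round(4),"gap",e.round(4))
print("head plane .09",plane("top",T(700,197),.09).round(4),plane("side",S(608,413),.09).round(4))
print("pin plane",plane("top",T(284,322),.124).round(4),plane("side",S(203,182),.124).round(4))
c=[plane("top",T(*q),.055) for q in((623,176),(730,137),(765,240),(660,274))]
print("box",np.mean(c,0).round(4),[np.linalg.norm(c[i]-c[i-1]).round(4) for i in range(4)])
print("bed",[plane("top",T(*q),.012).round(3) for q in((45,132),(307,92),(350,368),(90,412))])
print("stand tubes",[plane("top",T(*q),.093).round(3) for q in((650,22),(665,46),(627,37))])
d=plane("top",T(707,175),.09)-plane("top",T(706,210),.09);print("line yaw",np.degrees(np.arctan2(d[1],d[0])))
E
```

```text
head [ 0.5939 -0.2365  0.0896] gap 0.001
pin [0.4939 0.0866 0.1261] gap 0.0048
redpost [0.5109 0.2203 0.0683] gap 0.0044
pivot [0.5818 0.1701 0.0785] gap 0.0062
big [ 0.4136 -0.1768  0.1273] gap 0.004
jar [ 0.3927 -0.0166  0.053 ] gap 0.0039
head plane .09 [ 0.5935 -0.2361  0.09  ] [ 0.5941 -0.2369  0.09  ]
pin plane [0.4962 0.0856 0.124 ] [0.4933 0.0904 0.124 ]
box [ 0.5927 -0.2376  0.055 ] [np.float64(0.0842), np.float64(0.0923), np.float64(0.0878), np.float64(0.0884)]
bed [array([0.673, 0.294, 0.012]), array([0.704, 0.075, 0.012]), array([0.471, 0.041, 0.012]), array([0.438, 0.253, 0.012])]
stand tubes [array([ 0.734, -0.202,  0.093]), array([ 0.715, -0.213,  0.093]), array([ 0.722, -0.184,  0.093])]
line yaw -4.112997745705663
```

The rows are not in the units I measure in: shifts go in shares of 1 m and turns go in shares of 180 degrees. I convert before sending: -76.9 cm is -0.769, 45.8 cm is 0.458, -1.7 rad is -0.5411.

Call:
servo_tool:
  moves:
    - [0.458,-0.769,0,-0.5411]
    - [0.458,-0.769,0,-0.5411]
    - [0.458,-0.769,0,-0.5411]
    - [0.458,-0.769,0,-0.5411]
    - [0.458,-0.769,0,-0.5411]
    - [0.458,-0.769,0,-0.5411]
    - [0.458,-0.769,0,-0.5411]
    - [0.458,-0.769,0,-0.5411]
    - [0.458,-0.769,0,-0.5411]
    - [0.458,-0.769,0,-0.5411]
    - [0.458,-0.769,0,-0.5411]
    - [0.458,-0.769,0,-0.5411]
    - [0.458,-0.769,0,-0.5411]
    - [0.458,-0.769,0,-0.5411]
    - [0.458,-0.769,0,-0.5411]
    - [0.458,-0.769,0,-0.5411]
    - [0.458,-0.769,0,-0.5411]
    - [0.458,-0.769,0,-0.5411]
    - [0.458,-0.769,0,-0.5411]
    - [0.458,-0.769,0,-0.5411]
  claw: 1
  force: 30

```text
time: 1.77
ee_pos: [0.5629, -0.1852, 0.2308]
tcp_rot: [-180.0, -0.0, 68.3]
wrist_force: [1.0, 0.9, 1.3]
opening: 0.0003
grasp_force: 0.0
```

In the tool's units: -12 cm is -0.12, -5.1 cm is -0.051.

Call:
servo_tool:
  moves:
    - [0.031,-0.051,-0.04,0]
    - [0.031,-0.051,-0.08,0]
    - [0.031,-0.051,-0.11,0]
    - [0.031,-0.051,-0.12,0]
    - [0.031,-0.051,-0.12,0]
    - [0.031,-0.051,-0.12,0]
    - [0.031,-0.051,-0.12,0]

```text
time: 2.35
ee_pos: [0.594, -0.234, 0.1134]
tcp_rot: [179.9, -0.0, 68.3]
wrist_force: [0.6, 0.2, -0.1]
opening: -0.0003
grasp_force: 0.0
```

```bash
python3 - <<'E'
from h import *
o=get_obs();print(o["ee_pos"],o["q"].round(1),o["wrist_force"])
w=camera("wrist");t=camera("top")
w2=cv2.resize(w,(640,400));t2=cv2.resize(t[150:250,320:480],(640,400),interpolation=cv2.INTER_CUBIC)
cv2.imwrite("pics/w1.png",w[:,:,::-1]);cv2.imwrite("pics/t1.png",t[:,:,::-1])
E
```

```text
[ 0.59395833 -0.23403168  0.11336182] [-21.5  16.3  10.   83.6  -0.   90.2] [ 0.64222583  0.24317111 -0.09037629]
```

View pics/w1.png

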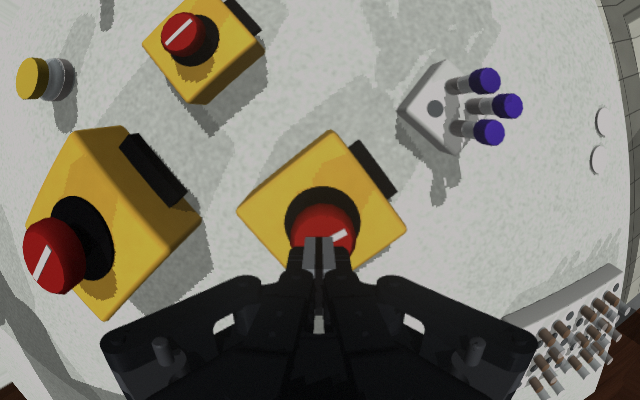

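The wrist view shows the middle box's red head at about (322,240), under the shut fingertips. The tube stand at (470,105) is well clear.

In the tool's units: -2.6 cm is -0.026, -2.3 cm is -0.023.

Call:
servo_tool:
  moves:
    - [0,-0.002,-0.01,0]
    - [0,-0.002,-0.018,0]
    - [0,-0.002,-0.023,0]
    - [0,-0.002,-0.026,0]
    - [0,-0.002,-0.026,0]
    - [0,-0.002,-0.026,0]

```text
time: 2.95
ee_pos: [0.5934, -0.236, 0.0856]
tcp_rot: [180.0, 0.0, 68.3]
wrist_force: [-0.1, -0.0, 4.1]
opening: 0.0
grasp_force: 1.8
```

In the tool's units: -0.4 cm is -0.004, -0.3 cm is -0.003.

Call:
servo_tool:
  moves:
    - [0,0,-0.0015,0]
    - [0,0,-0.003,0]
    - [0,0,-0.004,0]
    - [0,0,-0.004,0]
    - [0,0,-0.004,0]

```text
time: 3.37
ee_pos: [0.5936, -0.2361, 0.0829]
tcp_rot: [179.9, -0.0, 68.3]
wrist_force: [-4.6, 1.2, 13.3]
opening: 0.0002
grasp_force: 6.3
```

In the tool's units: 4.5 cm is 0.045, 2.5 cm is 0.025.

Call:
servo_tool:
  moves:
    - [0,0,0.01,0]
    - [0,0,0.025,0]
    - [0,0,0.045,0]
    - [0,0,0.045,0]

```text
time: 3.7
ee_pos: [0.5944, -0.2365, 0.1301]
tcp_rot: [179.8, -0.0, 68.3]
wrist_force: [0.3, -0.5, 0.4]
opening: -0.0003
grasp_force: 0.0
```

Call:
servo_tool:
  moves:
    - [0,0,0,0]
    - [0,0,0,0]
    - [0,0,0,0]
    - [0,0,0,0]
    - [0,0,0,0]
    - [0,0,0,0]
    - [0,0,0,0]
    - [0,0,0,0]
    - [0,0,0,0]
    - [0,0,0,0]
  claw: 0

```text
time: 4.53
ee_pos: [0.5934, -0.2361, 0.1263]
tcp_rot: [-180.0, -0.0, 68.3]
wrist_force: [0.9, 0.4, -0.9]
opening: 0.0853
grasp_force: 0.0
```

```bash
python3 - <<'E'
from h import *
o=get_obs();print(o["time"],o["ee_pos"],o["wrist_force"],o["torque"],o["opening"])
w=camera("wrist");cv2.imwrite("pics/w2.png",w[:,:,::-1])
c=get_calibration("wrist");M=c["tool_from_camera"]
from scipy.spatial.transform import Rotation as Ro
R=Ro.from_euler("xyz",o["tcp_rot"],degrees=True).as_matrix()
for b,s in blobs(w,(0,140,60),(7,255,255),60):
    v=np.array([b[0]-c["cx"],b[1]-c["cy"]]);r=np.hypot(*v);th=r/c["fx"]
    d=np.r_[v/r*np.sin(th),np.cos(th)]
    d=R@M[:3,:3]@d;C=o["ee_pos"]+R@M[:3,3];print(b,s,(C+d*(.085-C[2])/d[2]).round(4))
E
```

```text
4.5333 [ 0.59336439 -0.23605086  0.12628435] [ 0.89145179  0.35848927 -0.88899804] [0.01062691 0.03356903 0.07599448] 0.08529953384361824
[187.8  33.3] [170  15  37  38 895] [ 0.5627 -0.0909  0.085 ]
[321.6 225. ] [ 292  195   61   62 2594] [ 0.5941 -0.2365  0.085 ]
[ 56.9 244. ] [  34  209   43   74 2136] [ 0.3723 -0.1731  0.085 ]
```

In the tool's units: -5.8 cm is -0.058, -5.2 cm is -0.052.

Call:
servo_tool:
  moves:
    - [0,0,-0.02,0]
    - [0,0,-0.04,0]
    - [0,0,-0.052,0]
    - [0,0,-0.058,0]
    - [0,0,-0.058,0]
    - [0,0,-0.058,0]
    - [0,0,-0.058,0]

```text
time: 5.17
ee_pos: [0.5939, -0.2362, 0.0695]
tcp_rot: [179.9, -0.0, 68.3]
wrist_force: [-0.1, -0.1, 0.2]
opening: 0.0856
grasp_force: 0.0
```

Call:
servo_tool:
  moves:
    - [0,0,0,0]
    - [0,0,0,0]
    - [0,0,0,0]
    - [0,0,0,0]
    - [0,0,0,0]
    - [0,0,0,0]
    - [0,0,0,0]
    - [0,0,0,0]
    - [0,0,0,0]
    - [0,0,0,0]
  claw: 1
  force: 25

```text
time: 6.0
ee_pos: [0.5952, -0.2367, 0.0696]
tcp_rot: [179.7, 0.0, 68.3]
wrist_force: [6.3, -2.6, 1.4]
opening: 0.0386
grasp_force: 27.2
```

In the tool's units: 0.1 cm is 0.001, -0.84 rad is -0.2674.

Call:
servo_tool:
  moves:
    - [0.001,0,0,-0.0318]
    - [0.001,0,0,-0.0637]
    - [0.001,0,0,-0.0955]
    - [0.001,0,0,-0.1273]
    - [0.001,0,0,-0.1592]
    - [0.001,0,0,-0.191]
    - [0.001,0,0,-0.2228]
    - [0.001,0,0,-0.2546]
    - [0.001,0,0,-0.2674]
    - [0.001,0,0,-0.2674]

```text
time: 6.83
ee_pos: [0.5964, -0.2377, 0.0698]
tcp_rot: [179.7, -0.2, 20.0]
wrist_force: [7.4, -7.5, 2.1]
opening: 0.0384
grasp_force: 27.3
```

```bash
python3 - <<'E'
from workcell import *
o=get_obs();print(o["ee_pos"],o["tcp_rot"],o["wrist_force"],o["torque"],o["q"],o["opening"])
E
```

```text
[ 0.59641454 -0.23768965  0.06983557] [179.72224357  -0.20591272  19.95482177] [ 7.42470613 -7.49563074  2.06446177] [-1.18297573 -1.4072435  -0.03364949] [-2.16974339e+01  1.70551096e+01  6.17248562e+00  7.87789211e+01
 -7.06873294e-02  1.38348035e+02] 0.03835234943614033
```

In the tool's units: -0.2 cm is -0.002, 0.1 cm is 0.001, -0.28 rad is -0.0891.

Call:
servo_tool:
  moves:
    - [-0.002,0.001,0,-0.0159]
    - [-0.002,0.001,0,-0.0318]
    - [-0.002,0.001,0,-0.0477]
    - [-0.002,0.001,0,-0.0637]
    - [-0.002,0.001,0,-0.0796]
    - [-0.002,0.001,0,-0.0891]
    - [-0.002,0.001,0,-0.0891]
    - [-0.002,0.001,0,-0.0891]

```text
time: 7.5
ee_pos: [0.5951, -0.2383, 0.0702]
tcp_rot: [179.6, -0.3, 4.1]
wrist_force: [10.3, -15.2, 0.2]
opening: 0.0384
grasp_force: 30.3
```

```bash
python3 - <<'E'
from h import *
o=get_obs();print(o["ee_pos"],o["tcp_rot"],o["wrist_force"],o["torque"],o["q"][5],o["opening"])
w=camera("wrist");cv2.imwrite("pics/w3.png",w[100:350,160:480,::-1])
E
```

```text
[ 0.59508223 -0.23829111  0.07019762] [179.59683202  -0.34864066   4.0656013 ] [ 10.25269646 -15.1892524    0.15087037] [-2.96930282 -2.01745931  0.67879757] 154.20582425677082 0.038397850578322006
```

View pics/w3.png

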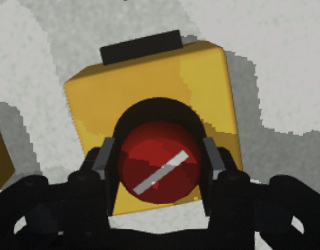

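The torque has risen to 0.68 N m against the turn after 64°, so the head is at its stop. The crop shows the white mark turned to the diagonal at about (160,172). I'll release, rise and check.

Call:
servo_tool:
  moves:
    - [0,0,0,0]
    - [0,0,0,0]
    - [0,0,0,0]
    - [0,0,0,0]
    - [0,0,0,0]
    - [0,0,0,0]
    - [0,0,0,0]
    - [0,0,0,0]
  claw: 0

```text
time: 8.22
ee_pos: [0.5924, -0.2349, 0.0682]
tcp_rot: [-180.0, 0.0, 4.1]
wrist_force: [-0.5, -0.1, -0.1]
opening: 0.0851
grasp_force: 0.0
```

In the tool's units: 13 cm is 0.13, 11 cm is 0.11.

Call:
servo_tool:
  moves:
    - [0,0,0.02,0]
    - [0,0,0.05,0]
    - [0,0,0.08,0]
    - [0,0,0.11,0]
    - [0,0,0.13,0]
    - [0,0,0.13,0]

```text
time: 8.72
ee_pos: [0.5937, -0.2355, 0.2037]
tcp_rot: [179.8, -0.4, 4.1]
wrist_force: [0.3, 0.6, 1.4]
opening: 0.0854
grasp_force: 0.0
```

```bash
cat > mark.py <<'E'
from h import *
from scipy.spatial.transform import Rotation as Ro
def wpt(uv,pos,rot,z):
    c=get_calibration("wrist");M=c["tool_from_camera"];R=Ro.from_euler("xyz",rot,degrees=True).as_matrix()
    v=np.array([uv[0]-c["cx"],uv[1]-c["cy"]]);r=np.hypot(*v);th=r/c["fx"]
    d=R@M[:3,:3]@np.r_[v/r*np.sin(th),np.cos(th)];C=np.array(pos)+R@M[:3,3];return C+d*(z-C[2])/d[2]
def mark(w,pos,rot,near):
    h=cv2.cvtColor(w,cv2.COLOR_RGB2HSV);red=cv2.inRange(h,(0,140,60),(7,255,255))|cv2.inRange(h,(172,140,60),(180,255,255))
    for k in cv2.findContours(cv2.morphologyEx(red,cv2.MORPH_CLOSE,np.ones((3,3))),cv2.RETR_EXTERNAL,cv2.CHAIN_APPROX_NONE)[0]:
        if cv2.contourArea(k)<300: continue
        c=k[:,0].mean(0);p=wpt(c,pos,rot,.09)
        if np.hypot(*(p[:2]-near))>.04: continue
        m=np.zeros(red.shape,np.uint8);cv2.drawContours(m,[cv2.convexHull(k)],-1,255,-1);m=cv2.erode(m,np.ones((5,5)))
        m&=cv2.inRange(h,(0,0,110),(180,110,255))
        y,x=np.nonzero(m)
        q=np.array([wpt((a,b),pos,rot,.09)[:2] for a,b in zip(x,y)]);q0=q.mean(0)
        v=np.linalg.svd(q-q0)[2][0];return p.round(4),len(q),np.degrees(np.arctan2(v[1],v[0]))%180
E
python3 - <<'E'
from mark import *
near=[.5937,-.2365]
print("before",mark(cv2.imread("pics/w2.png")[:,:,::-1].copy(),[.59336,-.23605,.12628],[180,0,68.3],near))
o=get_obs();w=camera("wrist");print(o["time"],o["ee_pos"],o["tcp_rot"],o["wrist_force"],o["q"].round(1))
print("after",mark(w,o["ee_pos"],o["tcp_rot"],near))
E
```

```text
before (array([ 0.5955, -0.2365,  0.09  ]), 337, np.float64(7.934130701108046))
8.7167 [ 0.59368984 -0.23551844  0.20373459] [179.8235769   -0.3699835    4.11644891] [0.27371433 0.58380505 1.36429931] [-21.6  16.7  20.5  93.4   0.  154.2]
after (array([ 0.5957, -0.2382,  0.09  ]), 185, np.float64(136.75785628670212))
```

```bash
python3 - <<'E'
from mark import *
o=get_obs();w=camera("wrist");b=cv2.imread("pics/w2.png")[:,:,::-1].copy()
def boxyaw(im,pos,rot):
    h=cv2.cvtColor(im,cv2.COLOR_RGB2HSV);m=cv2.inRange(h,(18,120,60),(34,255,255))
    n,l,s,c=cv2.connectedComponentsWithStats(m)
    for i in range(1,n):
        if s[i][4]>1500:
            y,x=np.nonzero(l==i);p=np.array([wpt((u,v),pos,rot,.055)[:2] for u,v in zip(x,y)])
            r=cv2.minAreaRect((p*1000).astype(np.float32));print(r)
boxyaw(b,[.59336,-.23605,.12628],[180,0,68.3]);print();boxyaw(w,o["ee_pos"],o["tcp_rot"])
out=np.hstack([cv2.resize(b[150:280,240:400],(400,325),interpolation=cv2.INTER_CUBIC),cv2.resize(w[120:250,240:400],(400,325),interpolation=cv2.INTER_CUBIC)])
cv2.imwrite("pics/cmp.png",out[:,:,::-1])
E
```

```text
Traceback (most recent call last):
  File "mark.py", line 4, in wpt
    c=get_calibration("wrist");M=c["tool_from_camera"];R=Ro.from_euler("xyz",rot,degrees=True).as_matrix()
ValueError: time passes only in moves, steps and waits
```

```bash
sed -i 's/^def wpt/CW=get_calibration("wrist")\ndef wpt/; s/c=get_calibration("wrist");M/c=CW;M/' mark.py; python3 - <<'E'
from mark import *
o=get_obs();w=camera("wrist");b=cv2.imread("pics/w2.png")[:,:,::-1].copy()
def boxyaw(im,pos,rot):
    h=cv2.cvtColor(im,cv2.COLOR_RGB2HSV);m=cv2.inRange(h,(18,120,60),(34,255,255))
    n,l,s,c=cv2.connectedComponentsWithStats(m)
    for i in range(1,n):
        if s[i][4]>1500:
            k=max(cv2.findContours((l==i).astype(np.uint8),0,1)[0],key=len)[:,0]
            p=np.array([wpt(u,pos,rot,.055)[:2] for u in k])
            r=cv2.minAreaRect((p*1000).astype(np.float32));print(r)
boxyaw(b,[.59336,-.23605,.12628],[180,0,68.3]);print();boxyaw(w,o["ee_pos"],o["tcp_rot"])
out=np.hstack([cv2.resize(b[150:280,240:400],(400,325),interpolation=cv2.INTER_CUBIC),cv2.resize(w[120:250,240:400],(400,325),interpolation=cv2.INTER_CUBIC)])
cv2.imwrite("pics/cmp.png",out[:,:,::-1])
E
```

```text
((562.9871826171875, -94.04014587402344), (63.42192077636719, 72.14724731445312), 17.014013290405273)
((412.8209533691406, -173.07855224609375), (169.81854248046875, 132.76486206054688), 18.8945255279541)
((594.8504638671875, -237.7637176513672), (87.87232971191406, 89.65104675292969), 16.61735725402832)

((595.6549072265625, -238.45787048339844), (90.45526123046875, 87.8314208984375), 16.614757537841797)
((564.7880859375, -96.68461608886719), (66.05791473388672, 77.7685317993164), 17.192419052124023)
((453.0940856933594, -180.84881591796875), (92.7808837890625, 108.56966400146484), 18.802188873291016)
```

View pics/cmp.png

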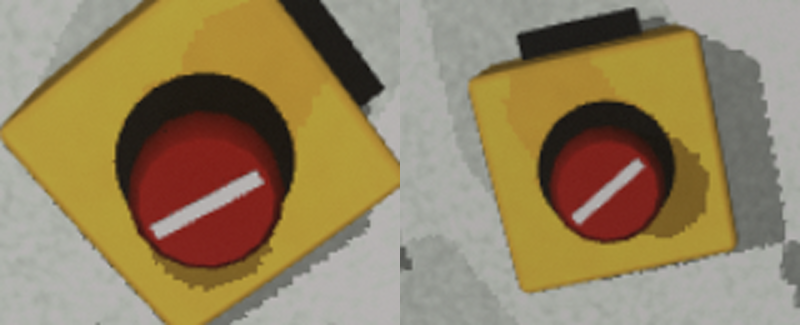

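The box yaw is 16.6°, and the mark went from 7.9° to -43.2°. That puts the turn at about 0.15 → 1.04 rad, which is the stop, and the head is back up. Next is the pin, expected at about (0.494, 0.086). The crop shows the mark moved from gently tilted (208,205) to diagonal (608,190).

In the tool's units: 32.2 cm is 0.322, -9.9 cm is -0.099, 1.9 rad is 0.6048.

Call:
servo_tool:
  moves:
    - [-0.099,0.322,0,0.6048]
    - [-0.099,0.322,0,0.6048]
    - [-0.099,0.322,0,0.6048]
    - [-0.099,0.322,0,0.6048]
    - [-0.099,0.322,0,0.6048]
    - [-0.099,0.322,0,0.6048]
    - [-0.099,0.322,0,0.6048]
    - [-0.099,0.322,0,0.6048]
    - [-0.099,0.322,0,0.6048]
    - [-0.099,0.322,0,0.6048]
    - [-0.099,0.322,0,0.6048]
    - [-0.099,0.322,0,0.6048]
    - [-0.099,0.322,0,0.6048]
    - [-0.099,0.322,0,0.6048]
    - [-0.099,0.322,0,0.6048]
    - [-0.099,0.322,0,0.6048]
    - [-0.099,0.322,0,0.6048]

```text
time: 10.28
ee_pos: [0.4929, 0.0869, 0.1971]
tcp_rot: [-179.9, -0.0, 112.9]
wrist_force: [-0.1, 0.2, 0.3]
opening: 0.0855
grasp_force: 0.0
```

In the tool's units: 1.92 rad is 0.6112.

Call:
servo_tool:
  moves:
    - [0,0,0,0.6112]
    - [0,0,0,0.6112]
    - [0,0,0,0.6112]
    - [0,0,0,0.6112]
    - [0,0,0,0.6112]
    - [0,0,0,0.6112]
    - [0,0,0,0.6112]
    - [0,0,0,0.6112]
    - [0,0,0,0.6112]
    - [0,0,0,0.6112]
    - [0,0,0,0.6112]
    - [0,0,0,0.6112]
    - [0,0,0,0.6112]
    - [0,0,0,0.6112]
    - [0,0,0,0.6112]
    - [0,0,0,0.6112]
    - [0,0,0,0.6112]

```text
time: 11.7
ee_pos: [0.4931, 0.0869, 0.1976]
tcp_rot: [180.0, -0.0, -137.1]
wrist_force: [-0.2, -0.7, -0.1]
opening: 0.0851
grasp_force: 0.0
```

```bash
python3 - <<'E'
from mark import *
o=get_obs();w=camera("wrist");print(o["time"],o["ee_pos"],o["tcp_rot"],o["q"].round(1))
cv2.imwrite("pics/w5.png",w[:,:,::-1])
E
```

```text
11.7 [0.49313944 0.08689506 0.19764591] [ 1.79968897e+02 -4.80334808e-02 -1.37115668e+02] [ 10.   -2.3  -1.1  91.3   0.  -32.9]
```

View pics/w5.png

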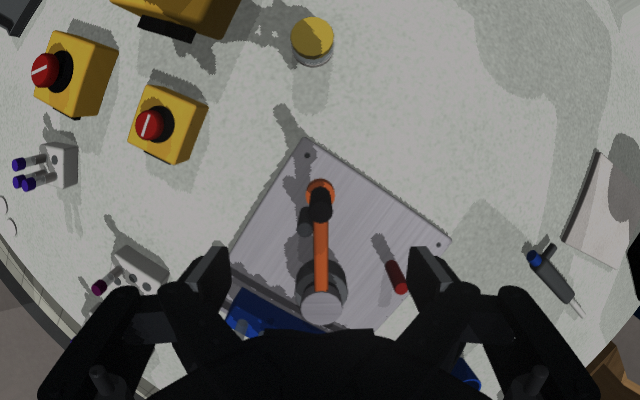

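The pin stands at about (320,205), with its top near (321,212), lined up between the fingers. The red post is at (397,277).

```bash
python3 - <<'E'
from mark import *
P=[.49314,.0869,.19765];R=[180,0,-137.1]
print(wpt((321,211),P,R,.124).round(4),wpt((320,301),P,R,.08).round(4), wpt((401,289),P,R,.068).round(4))
w=cv2.imread("pics/w5.png");g=w[185:235,300:345].max(2)
for r in range(0,50,3):print(185+r,[300+i for i in np.nonzero(g[r]<50)[0]][:1],[300+i for i in np.nonzero(g[r]<50)[0]][-1:])
E
```

```text
[0.4908 0.0883 0.124 ] [0.57   0.1614 0.08  ] [0.5092 0.2206 0.068 ]
185 [] []
188 [np.int64(315)] [np.int64(324)]
191 [np.int64(312)] [np.int64(327)]
194 [np.int64(311)] [np.int64(328)]
197 [np.int64(311)] [np.int64(330)]
200 [np.int64(310)] [np.int64(330)]
203 [np.int64(310)] [np.int64(330)]
206 [np.int64(309)] [np.int64(331)]
209 [np.int64(301)] [np.int64(331)]
212 [np.int64(300)] [np.int64(331)]
215 [np.int64(300)] [np.int64(331)]
218 [np.int64(300)] [np.int64(328)]
221 [np.int64(300)] [np.int64(325)]
224 [np.int64(300)] [np.int64(312)]
227 [np.int64(311)] [np.int64(312)]
230 [np.int64(312)] [np.int64(312)]
233 [np.int64(310)] [np.int64(310)]
```

In the tool's units: -11.3 cm is -0.113, -10.5 cm is -0.105.

Call:
servo_tool:
  moves:
    - [0,0,-0.03,0]
    - [0,0,-0.06,0]
    - [0,0,-0.09,0]
    - [0,0,-0.105,0]
    - [0,0,-0.113,0]
    - [0,0,-0.113,0]
    - [0,0,-0.113,0]

```text
time: 12.33
ee_pos: [0.4935, 0.087, 0.0859]
tcp_rot: [-180.0, 0.0, -137.1]
wrist_force: [-0.3, -0.3, -0.2]
opening: 0.0853
grasp_force: 0.0
```

Call:
servo_tool:
  moves:
    - [0,0,0,0]
    - [0,0,0,0]
    - [0,0,0,0]
    - [0,0,0,0]
    - [0,0,0,0]
    - [0,0,0,0]
    - [0,0,0,0]
    - [0,0,0,0]
    - [0,0,0,0]
    - [0,0,0,0]
    - [0,0,0,0]
    - [0,0,0,0]
  claw: 1
  force: 40

```text
time: 13.33
ee_pos: [0.4927, 0.0878, 0.0857]
tcp_rot: [179.9, 0.0, -137.0]
wrist_force: [-5.2, 5.5, 5.6]
opening: 0.017
grasp_force: 38.8
```

```bash
python3 -c "
import numpy as np
t0=np.radians(222.5)
for d in np.arange(.1,1.31,.1):
  t=t0-d;print(round(d,2),(12*(np.cos(t)-np.cos(t0))).round(2),(12*(np.sin(t)-np.sin(t0))).round(2))"
```

```text
0.1 -0.77 0.92
0.2 -1.43 1.92
0.3 -2.0 2.98
0.4 -2.46 4.09
0.5 -2.8 5.23
0.6 -3.03 6.41
0.7 -3.14 7.61
0.8 -3.13 8.81
0.9 -3.0 10.0
1.0 -2.75 11.17
1.1 -2.39 12.31
1.2 -1.91 13.42
1.3 -1.33 14.46
```

In the tool's units: 6.4 cm is 0.064, -2.8 cm is -0.028, -0.6 rad is -0.191.

Call:
servo_tool:
  moves:
    - [-0.004,0.005,0,-0.0159]
    - [-0.008,0.009,0,-0.0318]
    - [-0.011,0.014,0,-0.0477]
    - [-0.014,0.019,0,-0.0637]
    - [-0.017,0.024,0,-0.0796]
    - [-0.02,0.03,0,-0.0955]
    - [-0.022,0.035,0,-0.1114]
    - [-0.025,0.041,0,-0.1273]
    - [-0.026,0.047,0,-0.1432]
    - [-0.028,0.052,0,-0.1592]
    - [-0.029,0.058,0,-0.1751]
    - [-0.03,0.064,0,-0.191]
    - [-0.03,0.064,0,-0.191]

```text
time: 14.42
ee_pos: [0.4609, 0.1509, 0.0857]
tcp_rot: [-180.0, -0.3, -171.5]
wrist_force: [-15.2, -5.2, 12.7]
opening: 0.0164
grasp_force: 40.0
```

In the tool's units: 6 cm is 0.06, 4.8 cm is 0.048, -0.25 rad is -0.0796.

Call:
servo_tool:
  moves:
    - [-0.002,0.006,0.001,-0.0159]
    - [-0.003,0.012,0.001,-0.0318]
    - [-0.003,0.018,0.001,-0.0477]
    - [-0.003,0.024,0.001,-0.0637]
    - [-0.003,0.03,0.001,-0.0796]
    - [-0.002,0.036,0.001,-0.0955]
    - [-0.001,0.042,0.001,-0.1114]
    - [0,0.048,0.001,-0.1273]
    - [0.002,0.054,0.001,-0.1432]
    - [0.004,0.06,0.001,-0.1592]
    - [0.004,0.06,0.001,-0.1592]

```text
time: 15.33
ee_pos: [0.4657, 0.2113, 0.0858]
tcp_rot: [-179.9, -0.2, 159.8]
wrist_force: [-10.0, -1.5, 4.2]
opening: 0.0167
grasp_force: 40.5
```

In the tool's units: 1.2 cm is 0.012, 1 cm is 0.01, -0.1 rad is -0.0318.

Call:
servo_tool:
  moves:
    - [0.002,0.005,0,-0.0159]
    - [0.005,0.01,0,-0.0318]
    - [0.006,0.012,0,-0.0318]
    - [0.006,0.012,0,-0.0318]

```text
time: 15.67
ee_pos: [0.4705, 0.2233, 0.0858]
tcp_rot: [-179.8, -0.3, 154.3]
wrist_force: [-16.2, 0.6, 6.0]
opening: 0.0171
grasp_force: 40.7
```

In the tool's units: 0.4 cm is 0.004, 0.2 cm is 0.002.

Call:
servo_tool:
  moves:
    - [0.001,0.002,0,0]
    - [0.002,0.004,0,0]
    - [0.002,0.004,0,0]

```text
time: 15.92
ee_pos: [0.471, 0.2243, 0.0857]
tcp_rot: [-179.5, -0.3, 154.2]
wrist_force: [-24.6, -15.9, 12.5]
opening: 0.017
grasp_force: 42.5
```

In the tool's units: -0.2 cm is -0.002, 0.1 cm is 0.001.

Call:
servo_tool:
  moves:
    - [-0.002,0.001,0,0]
    - [-0.002,0.001,0,0]
    - [-0.002,0.001,0,0]
    - [-0.002,0.001,0,0]
    - [-0.002,0.001,0,0]
    - [-0.002,0.001,0,0]

```text
time: 16.42
ee_pos: [0.4709, 0.2244, 0.0857]
tcp_rot: [-179.5, -0.1, 154.1]
wrist_force: [-13.4, -20.2, 8.6]
opening: 0.0168
grasp_force: 41.9
```

```bash
python3 - <<'E'
from h import *
o=get_obs();print(o["time"],o["ee_pos"],o["wrist_force"],o["torque"],o["q"].round(1))
w=camera("wrist");t=camera("side")
cv2.imwrite("pics/end.png",np.hstack([cv2.resize(w[100:350,150:490],(400,300)),cv2.resize(t[140:290,220:420],(400,300),interpolation=cv2.INTER_CUBIC)])[:,:,::-1])
E
```

```text
16.4167 [0.47091412 0.22435923 0.08571659] [-13.43211853 -20.22027115   8.58117757] [-3.59381255  2.2177568  -0.2247839 ] [25.6  1.2 -9.9 79.3 -0.2 51.5]
```

View pics/end.png

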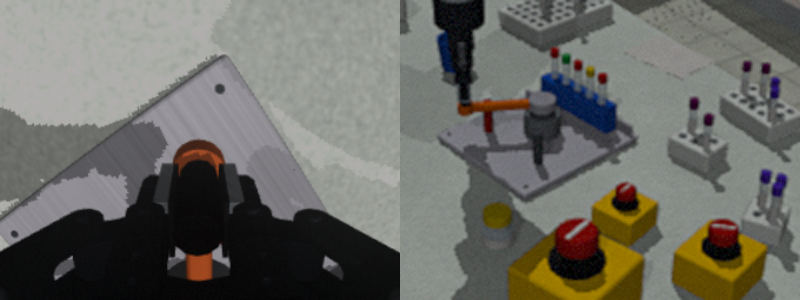

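The left half shows the pin gripped between the pads at (200,190). The right half shows the orange arm against the red post at (488,115). The middle head is up and turned, and the other objects stand where they were. I'm handing in.

```bash
python3 -c "
from workcell import *
print(job_done())"
```

```text
the job is handed in; nothing more can be done
None
```

I handed the job in at about 16.5 s of the 56 s: the middle stop box's button was pressed fully and sprang back, its head turned clockwise to the stop, and the orange arm is held at the red post with the pin still gripped.

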